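# Clip a slide home, capture it, swing the clip clear

## Task

Swing the imager's spring clip by its red knob onto the slide carrier's edge until it has pushed the carrier square against the fence and presses on it snugly, with about 6 newtons, and let go so the clip holds it alone. Then press the green capture button fully, and afterwards swing the clip well clear again (at least 60 degrees from the slide's edge), leaving the slide home against its fence. Nothing but the clip may push the slide, never hard (over 13 N it cracks), and leave everything else where it is.

Things in the scene. Friction and masses are not known exactly. Their poses are not given: they have to be found in the camera images.
- imager: Slide imager, a white deck 240 x 260 x 30 mm (x, y, z) fixed to the bench; its position and yaw vary. Origin: centre of its underside; deck top at z = 30 mm. In its frame: a dark steel fence bar 100 mm long along x, 12 mm high above the deck, whose slide-side face lies at y = -60 mm; clip pivot screw at (-25, 30) mm; capture button at (-85, -90) mm.
- slide: The slide carrier in hand: blue frame 90 x 60 x 8 mm (x, y, z) with a glass window and magenta samples, 80 g, loose flat on the deck. Origin: centre of its underside, axes along its sides. Home: long side flush on the fence, that is origin at y = -30 mm in the imager's frame (x stays about 15 mm) and square to it. It starts 6 to 13 mm off the fence and up to 3 degrees askew; carrier, deck, fence and nose are polished and slide easily.
- clip (a joint): Swing angle (rad) of the clip on its vertical pivot screw. 0: its steel bar lies along the imager's +x, parallel to the fence; grows as it swings away from the slide, anticlockwise from above; limits -0.35 and 1.8; starts open, 1.15 to 1.6. Pivot friction of 0.36 N m (4.8 N of sideways push at the knob) keeps it where it is left and holds up to 9 N at the nose (more slips back to 9 N).
- clip_knob (a point): Centre of the top of the clip's red knob: upright cylinder 15 mm in diameter, 75 mm from the pivot axis along the bar, standing from 50 to 81.5 mm above the bench. The bar below is 13 mm wide, 44.5 to 50.5 mm above the bench, and passes over the slide (top at 38 mm) and the fence (top at 42 mm).
- clip_pivot (a point): Top of the clip's brass pivot screw, on the pivot axis, 53.5 mm above the bench. The sprung leaf under the bar turns about it too: once the slide is home, each further 0.01 rad of swing adds 2.5 N at the nose (3.3 N per mm of knob travel), felt at the knob as 0.53 N per newton at the nose, on top of the 4.8 N of friction.
- clip_nose_mean (a point): Mean place of the leaf's orange nose (upright, radius 6 mm, 1.5 to 13.5 mm above the deck), which meets the slide's edge: 40 mm along the bar, 24 mm to its slide side. The real nose stands out up to 6.5 mm more or less across the bar, set anew each time and not reported. So it comes to bear on a home slide at a swing angle anywhere from -0.18 to 0.18: feel for it.
- capture (a joint): Travel (m) of the capture button: 0 up, 0.006 fully down; a spring, about 1.5 N to start and 5 N at the bottom; it comes up again.
- capture_top (a point): Centre of the top of the green capture button, 26 mm in diameter in a black collar, top about 48 mm above the bench when up.
- oil_bottle: Bystander: amber oil bottle, 26 mm in diameter, 50 mm tall, standing on the imager's far right corner. Origin: centre of its underside.
- spacer_ring: Bystander: brass ring, 36 mm outside diameter, 10 mm high, lying on the imager's near left corner. Origin: centre of its underside.
- spare_slide: Bystander: another carrier, white frame, 90 x 60 x 8 mm, on the bench. Origin: centre of its underside.
- tube_rack: Bystander: black tube rack 110 x 70 x 45 mm with coloured caps (to 57 mm). Origin: centre of its underside.
- reagent_bottle: Bystander: clear bottle, 66 mm in diameter, 150 mm tall, blue cap. Origin: centre of its underside.
- beaker: Bystander: glass beaker, 70 mm in diameter, 90 mm tall. Origin: centre of its underside.
- slide_box: Bystander: yellow slide box 100 x 80 x 35 mm. Origin: centre of its underside.
Not all that is in view belongs to the job. What is shaped like the slide but black is not meant.

How it is judged:
By the outcome, as a careful person would: the job done as asked, in the order asked, and still so for the second after the job is handed in, with the robot touching nothing.
It also fails if it takes over 72 s, if anything falls off the work surface, if the arm or the gripper's body presses on something with over 40 N, if the wrist force passes 120 N, or if a joint passes its speed limit or range.

## Robot

A 6-joint arm with a two-finger parallel gripper is mounted at the origin on the work surface. World frame = base frame: x ahead of the robot, y to its left, z up, the work surface at z = 0. Lengths are in m, angles in rad, forces in N, time in s.
With the tool pointing down it reaches from about 0.3 to 0.775 m from the base axis. Payload 14.6 kg.
Tool frame: the origin (TCP) lies midway between the tips of the shut fingers; the grasp point (between the pads) lies 19 mm behind it (ctrl.grip_depth is the z of the grasp point in the tool frame, in m); z points along the fingers, y is the line along which they close (so a half turn about z gives the same grasp; the last joint's range is limited). The gripper opens to 94 mm and grips with 3 to 60 N. Pads are 16 mm wide; open, the fingers measure 119 mm over their backs; the gripper's body (75 mm by 177 mm) begins 78 mm behind the grasp point.
Start: joints at [1.033, 0.3, 1.521, -0, 1.321, -0.067], TCP at [0.249, 0.49, 0.205] pointing down, gripper open.
Joint ranges: [-3.03, 3.03], [-0.79, 2.21], [0.23, 2.52], [-1.04, 4.18], [0, 3.07], [-2.55, 2.55]. Speed limits (rad/s): [2.22, 2.22, 2.57, 3.14, 3.14, 3.14].

## Interface

Orientations are given as [roll, pitch, yaw] about the fixed x, y, z axes, in that order (R = Rz(yaw) Ry(pitch) Rx(roll)).
In Python, from station import ctrl gives the robot as it stands. The module is installed in compiled form; this text tells all that it offers.
- The arm moves only by the tool carry_out, never from a script. Its argument "commands" is a list of rows, each a list of 3 entries, a list of its own where there are three numbers: the closure, from 0 (fully open) to 1 (shut), then the shift along the tool's x, y, z in mm, then the turn, a rotation vector about the tool's x, y, z in rad. In form: [[gripper, [tx, ty, tz], [wx, wy, wz]], ...]. A call has 1 to 10 rows; each row shifts and turns the commanded pose from where the row before left it, along the tool's axes as they then stand; what a row does not reach is not made up. A row lasts 1/8 s, in which the tool goes at most 62.5 mm and 10.7 degrees, less where a joint would pass 70% of its speed; a pose out of reach is approached as far as the arm can. A call with a gripper value outside its range is refused whole. The fingers move at their own pace and stop on an object; "squeeze" is the grip in N (left out, the last holds). Time passes only in rows, so rows that do not move let the fingers close. It gives the time, the measured TCP pose, the force, the opening and the grip force at its end, in the units of the state.
- ctrl.get_obs(): the state, without advancing time (a new reading comes with each control period).
- ctrl.camera(name): name is "scene" or "top"; returns a dict with "img" (384x512x3 uint8, blue, green, red), "camera_matrix" (3x3 intrinsics, pixels), "rvec" (rotation vector, rad) and "tvec" (3), from world to camera coordinates, as OpenCV has them. Camera axes: x right, y down, z forward; pixel columns grow to the right and rows downward; lengths in m; the calibration is good to about 2 mm. A picture is of the moment at which its call begins. There is no depth.
- ctrl.hand_in(): hands the job in; it is judged then, once.
Trained networks look in the newest picture that a camera, given by its name, has taken for a name from the list of things; names that differ only in an ending like _2 or _b are one class to them, and where a whole thing is asked for, a point or a joint stands for the part that bears it (a point fixed in the world has none). Each returns a list of dicts, best first, with "score" (0 to 1); they miss things now and then, are a little off and sometimes report something else, mostly with a low value. They report only what shows in the picture. A call takes as long as a camera call. They do not tell look-alikes from the thing itself.
- ctrl.outline_of(thing, camera): "region" (384x512 bool, what is visible of it).
- ctrl.place_of(thing, camera): "at" ([x, y, z] in m, in world coordinates, good to about 4 mm: a listed point, or the origin of a listed thing).
The state is a dict: "time_s": time; "qpos": joint angles; "joint_vel": joint speeds; "tau": joint torques, N m; "ee_pos": TCP position; "eef_rot": TCP orientation; "force": force on the tool from outside, world axes, zero at the start; "moment": the same for the moment, N m; "grip_width": finger opening in m; "grip_force": force on a finger pad.
Only numpy, scipy, OpenCV 4.12 (cv2) and the standard library are available. Lean on these libraries where they do the work, as an engineer would, in place of code of your own. Each camera call takes 0.05 s, during which the arm holds its last target. There are 200 camera calls.

## Working session

There is one attempt and no reset: what is moved stays moved. The work goes in short steps, Python scripts to look and compute and a tool call to move; the robot and the scene stay as the last step left them, time stands still between calls to the robot, and variables do not carry over. Pictures are saved under pics/ and viewed, at most 10 in all, crops included, and the job is handed in when it is done.

Besides the shell and the picture viewer there is one more tool, called after ">>>" as name(argument=value, ...) on one line, values as JSON. carry_out: Moves the arm, as the interface text tells. Its arguments: {"type":"object","properties":{"commands":{"type":"array","items":{"type":"array"}},"squeeze":{"type":"number"}},"required":["commands"]}

```bash
mkdir -p pics; cat > h.py <<'E'
from station import ctrl
import numpy as np, cv2
def pix(cam,P):
    return cv2.projectPoints(np.array(P,float).reshape(-1,3),np.array(cam['rvec'],float),np.array(cam['tvec'],float),np.array(cam['camera_matrix'],float),None)[0].reshape(-1,2)
def ray(cam,uv,z):
    K=np.array(cam['camera_matrix']);R=cv2.Rodrigues(np.array(cam['rvec'],float))[0];t=np.array(cam['tvec'],float).ravel()
    d=R.T@np.linalg.inv(K)@np.array([uv[0],uv[1],1.]);c=-R.T@t
    return c+d*(z-c[2])/d[2]
E
python3 - <<'E'
from h import *
ims=[]
for n in ("scene","top"):
    c=ctrl.camera(n);cv2.imwrite(f'pics/{n}0.png',c['img'])
    for t in ("imager","slide","clip_knob","clip_pivot","clip_nose_mean","capture_top","oil_bottle","spacer_ring","reagent_bottle","beaker","tube_rack","slide_box","spare_slide"):
        for r in ctrl.place_of(t,n)[:2]: print(n,t,round(r['score'],2),np.round(r['at'],4), pix(c,r['at']).round()[0])
o=ctrl.get_obs();print(o['ee_pos'],o['eef_rot'],o['force'],o['grip_width'],o['time_s'])
E
```

```text
scene imager 0.89 [ 5.368e-01 -4.920e-02  5.000e-04] [246. 208.]
scene imager 0.22 [0.5413 0.0152 0.0362] [268. 204.]
scene slide 0.71 [ 0.5534 -0.0607  0.0297] [241. 203.]
scene slide 0.61 [ 7.52e-01 -3.57e-02  1.00e-04] [225. 266.]
scene clip_knob 0.82 [0.5283 0.0525 0.0827] [283. 190.]
scene clip_pivot 0.72 [ 0.5061 -0.0199  0.0525] [259. 189.]
scene clip_nose_mean 0.61 [0.5429 0.0118 0.0343] [267. 204.]
scene capture_top 0.62 [ 0.4551 -0.1414  0.0531] [225. 172.]
scene oil_bottle 0.64 [ 0.6379 -0.1465  0.0332] [200. 216.]
scene spacer_ring 0.66 [0.4464 0.0459 0.0283] [287. 188.]
scene reagent_bottle 0.85 [ 0.6899 -0.3956 -0.0014] [110. 220.]
scene tube_rack 0.9 [0.6453 0.3828 0.0009] [406. 272.]
scene slide_box 0.77 [ 0.413  -0.3818 -0.0037] [163. 167.]
scene slide_box 0.61 [ 0.4065  0.3536 -0.0035] [393. 207.]
scene spare_slide 0.72 [ 0.4025  0.3575 -0.0029] [395. 206.]
top imager 0.64 [ 0.5382 -0.0463 -0.0025] [265. 205.]
top slide 0.64 [ 0.5931  0.1877 -0.    ] [196. 186.]
top slide 0.63 [ 0.5506 -0.0644  0.0339] [271. 199.]
top clip_knob 0.56 [0.5268 0.0545 0.0832] [233. 202.]
top clip_pivot 0.5 [ 0.5119 -0.0196  0.0571] [257. 209.]
top clip_nose_mean 0.48 [0.5433 0.0125 0.0343] [247. 201.]
top capture_top 0.59 [ 0.4574 -0.1458  0.0519] [296. 229.]
top oil_bottle 0.56 [ 0.6354 -0.1491  0.0319] [297. 176.]
top oil_bottle 0.28 [ 0.5391 -0.0451 -0.0014] [264. 205.]
top spacer_ring 0.44 [0.4462 0.0483 0.0305] [234. 230.]
top reagent_bottle 0.77 [ 0.6929 -0.3896 -0.0017] [366. 166.]
top beaker 0.69 [ 0.5746 -0.3857 -0.0028] [365. 199.]
top tube_rack 0.92 [ 0.6522  0.3845 -0.0021] [141. 166.]
top tube_rack 0.39 [ 0.5108 -0.0181  0.0555] [256. 210.]
top slide_box 0.71 [ 0.4146 -0.3845 -0.0058] [366. 247.]
top spare_slide 0.84 [0.4063 0.3539 0.0034] [141. 238.]
[0.24948126 0.49015073 0.20543115] [-3.14156807e+00  1.38216736e-05  2.67080842e+00] [-0.94014481  0.50877667  0.55336058] 0.09402566834544593 1.4
```

```bash
python3 - <<'E'
import cv2,numpy as np
a=cv2.imread('pics/top0.png')[140:270,170:350];b=cv2.imread('pics/scene0.png')[130:290,150:350]
cv2.imwrite('pics/c1.png',cv2.resize(a,None,fx=4.3,fy=4.3,interpolation=cv2.INTER_CUBIC))
cv2.imwrite('pics/c2.png',cv2.resize(b,None,fx=3.7,fy=3.7,interpolation=cv2.INTER_CUBIC))
E
```

```text
(no output)
```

View pics/c1.png

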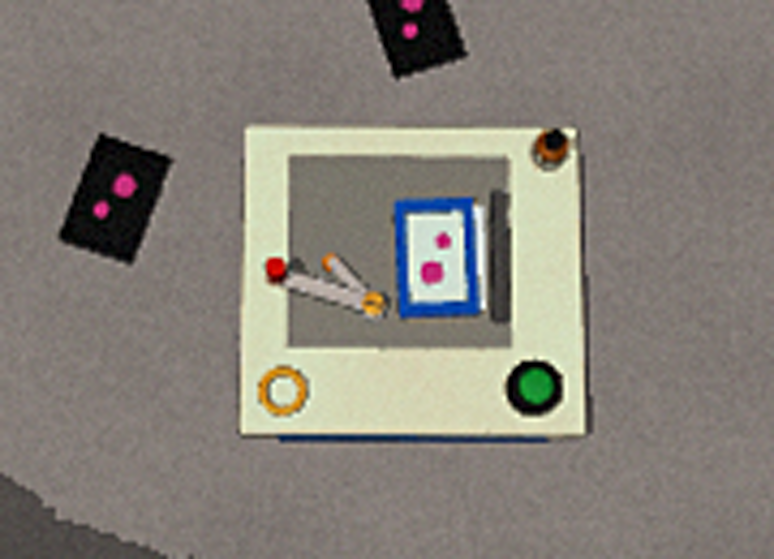

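View pics/c2.png

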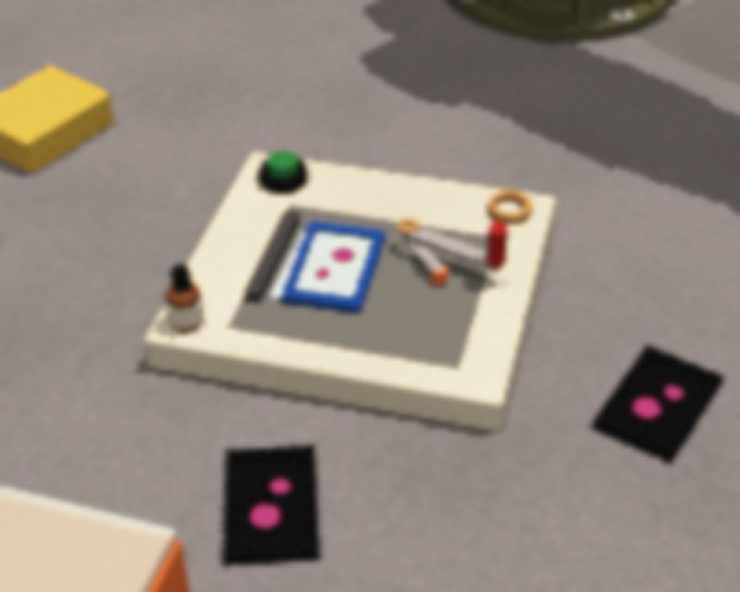

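View pics/scene0.png

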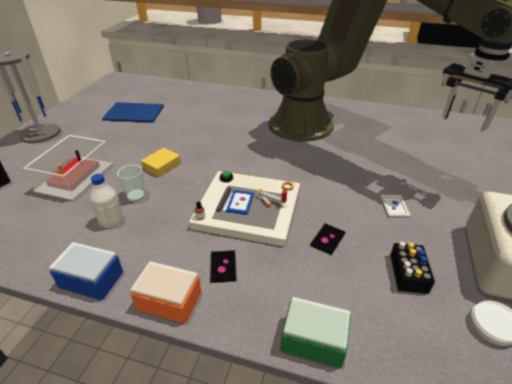

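The top crop shows the imager with the blue slide at px (271,199), the red knob at (233,202) and the pivot at (257,210), plus the green button at (295,229). Three slide-shaped things are candidates: the blue-framed one at (271,199) and two black ones at (196,186) and (267,147). Only the blue one lies on the deck by the fence, so it is the slide, and the crop confirms this.

```bash
python3 - <<'E'
from h import *
from scipy.optimize import least_squares
T=ctrl.camera('top');S=ctrl.camera('scene')
pt=np.array([(246,127),(577,127),(585,437),(241,435)])/4.3+(170,140)   # far-left, far-right, near-right, near-left
ps=np.array([(498,405),(150,343),(255,152),(555,197)])/3.7+(150,130)
C=np.array([(.12,.13),(.12,-.13),(-.12,-.13),(-.12,.13)])
def red(c,lo,hi,box):
    h=cv2.cvtColor(c['img'],cv2.COLOR_BGR2HSV);m=cv2.inRange(h,lo,hi);k=np.zeros_like(m);x0,y0,x1,y1=box;k[y0:y1,x0:x1]=m[y0:y1,x0:x1];return np.argwhere(k)[:,::-1]
g=red(T,(45,80,40),(75,255,255),(280,215,310,245));gs=red(S,(45,80,40),(75,255,255),(215,160,240,185))
btn=g.mean(0)
def w(p,q):
    c,s=np.cos(p[2]),np.sin(p[2]);return np.c_[p[0]+c*q[:,0]-s*q[:,1],p[1]+s*q[:,0]+c*q[:,1]]
def res(p):
    P=np.c_[w(p,C),np.full(4,.03)];b=np.r_[w(p,np.array([[-.085,-.09]]))[0],.048]
    return np.r_[(pix(T,P)-pt).ravel(),(pix(S,P)-ps).ravel(),2*(pix(T,b)[0]-btn)]
f=least_squares(res,[.538,-.047,0],loss='soft_l1',x_scale=[.01,.01,.01]);p=f.x;print('imager',p,res(p).round(1))
pv=w(p,np.array([[-.025,.03],[-.085,-.09],[.015,-.03]]));print('pivot,button,home',pv)
# knob: red blobs in both; triangulate blob centroid against cylinder mid
rT=red(T,(0,150,80),(6,255,255),(222,192,245,215));rS=red(S,(0,150,80),(6,255,255),(275,180,292,210))
print(len(rT),rT.mean(0),rS.min(0),rS.max(0))
def tri(a,b):
    r=least_squares(lambda X:np.r_[pix(T,X)[0]-a,pix(S,X)[0]-b],[.53,.05,.08],x_scale=.01);return r.x
topS=np.array([rS[:,0].mean(),rS[:,1].min()+1.5]);print('knob tri',tri(rT.mean(0),topS))
gt=np.array([gs[:,0].mean(),gs[:,1].min()+2]);print('btn tri',tri(btn,gt))
for n,c in(('top',T),('scene',S)):
    for t in('clip_knob','clip_pivot'):
        r=ctrl.place_of(t,n)
        if r: print(n,t,np.round(r[0]['at'],4))
E
```

```text
imager [ 0.53578142 -0.04727912  0.04248879] [-1.  -1.1 -0.3 -0.7  0.1 -0.4 -1.5 -0.5  0.2 -1.1 -3.1 -2.  -1.9 -1.4
 -0.4 -1.2 -0.6  0.2]
pivot,button,home [[ 0.5095297  -0.0183681 ]
 [ 0.45468097 -0.14080836]
 [ 0.55204216 -0.07661491]]
19 [233.52631579 201.94736842] [282 190] [286 201]
knob tri [0.52793645 0.05417227 0.07828928]
btn tri [ 0.45462007 -0.14050349  0.04880124]
top clip_knob [0.5292 0.0545 0.0829]
top clip_pivot [ 0.5123 -0.0184  0.0558]
scene clip_knob [0.5316 0.0547 0.0846]
scene clip_pivot [ 0.5037 -0.0186  0.054 ]
```

>>> carry_out(commands=[[0.7,[-44.6,-26.2,0],[0,0,0]],[0.7,[-44.6,-26.2,0],[0,0,0]],[0.7,[-44.6,-26.2,0],[0,0,0]],[0.7,[-44.6,-26.2,0],[0,0,0]],[0.7,[-44.6,-26.2,0],[0,0,0]],[0.7,[-44.6,-26.2,0],[0,0,0]],[0.7,[-44.6,-26.2,0],[0,0,0]],[0.7,[-44.6,-26.2,0],[0,0,0]],[0.7,[-44.6,-26.2,0],[0,0,0]],[0.7,[-44.6,-26.2,0],[0,0,0]]], squeeze=40)

```text
time_s: 2.95
ee_pos: [0.5289, 0.0527, 0.2056]
eef_rot: [3.141, 0.0, 2.671]
force: [0.1, -0.4, -0.2]
grip_width: 0.0283
grip_force: 0.0
```

>>> carry_out(commands=[[0.7,[0,0,0],[0,0,0.17]],[0.7,[0,0,0],[0,0,0.17]],[0.7,[0,0,0],[0,0,0.17]],[0.7,[0,0,0],[0,0,0.17]],[0.7,[0,0,0],[0,0,0.17]],[0.7,[0,0,0],[0,0,0.17]],[0.7,[0,0,0],[0,0,0.17]],[0.7,[0,0,0],[0,0,0.17]],[0.7,[0,0,0],[0,0,0]]])

```text
time_s: 4.08
ee_pos: [0.5281, 0.0544, 0.2055]
eef_rot: [3.142, 0.0, 1.312]
force: [0.5, -0.5, 0.2]
grip_width: 0.0281
grip_force: 0.0
```

>>> carry_out(commands=[[0.7,[0,0,40],[0,0,0]],[0.7,[0,0,40],[0,0,0]],[0.7,[0,0,30],[0,0,0]],[0.7,[0,0,10],[0,0,0]],[0.7,[0,0,10],[0,0,0]],[0.7,[0,0,10],[0,0,0]],[0.7,[0,0,7],[0,0,0]],[0.7,[0,0,0],[0,0,0]]])

```text
time_s: 5.08
ee_pos: [0.528, 0.0543, 0.0582]
eef_rot: [-3.141, 0.0, 1.311]
force: [-1.0, 0.2, -1.1]
grip_width: 0.0278
grip_force: 0.0
```

```bash
python3 - <<'E'
from h import *
c=ctrl.camera('scene');cv2.imwrite('pics/d1.png',cv2.resize(c['img'][100:240,210:370],None,fx=4,fy=4,interpolation=cv2.INTER_CUBIC))
E
```

```text
(no output)
```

View pics/d1.png

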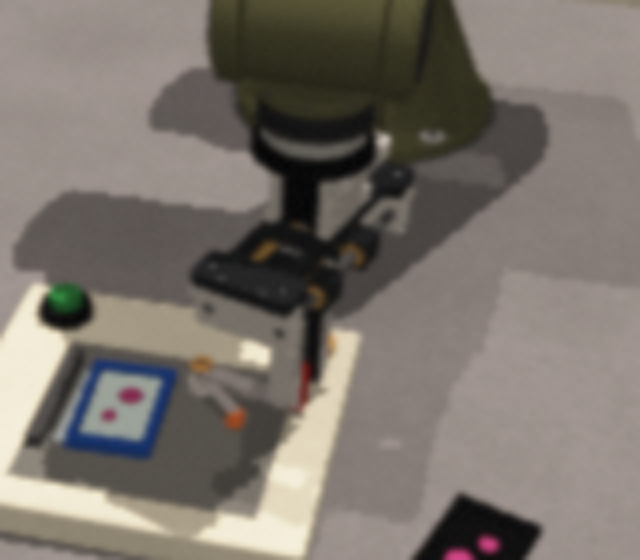

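The fingers straddle the red knob at px (305,385) of the crop, clear of the slide at (120,410). Next I swing it in.

>>> carry_out(commands=[[0.79,[0,0,0],[0,0,0]],[0.79,[0,0,0],[0,0,0]],[0.79,[-0.4,3.7,0],[0,0,0.05]],[0.79,[-0.6,7.5,0],[0,0,0.1]],[0.79,[-0.6,7.5,0],[0,0,0.1]],[0.79,[-0.6,7.5,0],[0,0,0.1]],[0.79,[-0.6,7.5,0],[0,0,0.1]],[0.79,[0,0,0],[0,0,0]]])

```text
time_s: 6.12
ee_pos: [0.5574, 0.0377, 0.0585]
eef_rot: [3.142, -0.0, 0.861]
force: [0.6, 0.0, 0.5]
grip_width: 0.02
grip_force: 0.0
```

```bash
cat >> h.py <<'E'
def st(n=1):
    o=ctrl.get_obs();P=np.array(o['ee_pos']);y=o['eef_rot'][2];d=P[:2]-[.5095,-.0184]
    X=np.array([np.cos(y),np.sin(y)]);Y=np.array([np.sin(y),-np.cos(y)]);F=np.array(o['force'])
    kb=P[:2]-Y*(o['grip_width']/2-.0075)-[.5095,-.0184]
    print('t',round(o['time_s'],2),'tcp rel in tool',(1e3*d@X).round(2),(1e3*d@Y).round(2),'yaw',round(y,4),'theta',round(np.arctan2(kb[1],kb[0])-.0425,4),'F x,y,z',(F[:2]@X).round(2),(F[:2]@Y).round(2),F[2].round(2),'M',np.round(o['moment'],3),'w',round(o['grip_width'],4),o['grip_force'])
E
python3 - <<'E'
from h import *
st()
E
```

```text
t 6.12 tcp rel in tool 73.71 -0.21 yaw 0.861 theta 0.8554 F x,y,z 0.43 0.46 0.5 M [-0.015  0.095  0.011] w 0.02 0.0
```

```bash
python3 - <<'E'
from h import *
for n in('top','scene'):
    c=ctrl.camera(n)
    for t in('clip_knob','clip_nose_mean'):
        for r in ctrl.place_of(t,n)[:1]: print(n,t,np.round(r['at'],4),r['score'])
    if n=='scene': cv2.imwrite('pics/d2.png',cv2.resize(c['img'][100:240,210:370],None,fx=4,fy=4,interpolation=cv2.INTER_CUBIC))
st()
E
```

```text
scene clip_knob [0.5545 0.0402 0.0831] 0.57
scene clip_nose_mean [ 0.5516 -0.0015  0.0351] 0.53
t 6.42 tcp rel in tool 73.56 -0.29 yaw 0.8618 theta 0.855 F x,y,z -0.73 0.15 -0.1 M [-0.061  0.17   0.049] w 0.0197 0.0
```

View pics/d2.png

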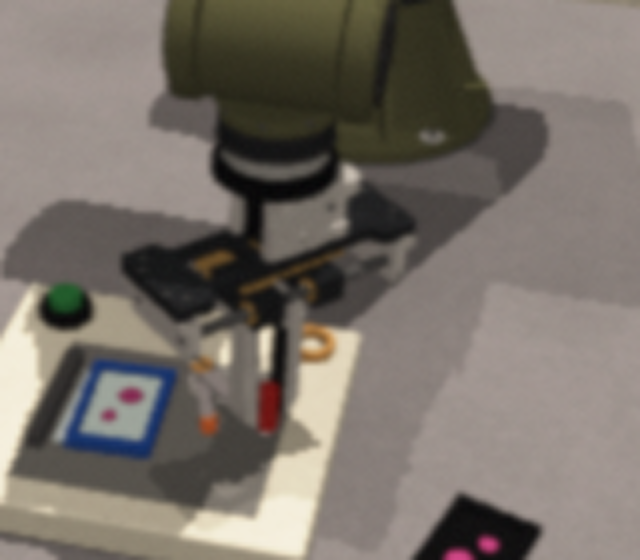

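The crop shows the knob moved with the fingers, now at (270,405), with the nose at (208,425) and the slide still untouched. I'll read forces while moving.

>>> carry_out(commands=[[0.79,[-0.1,3.75,0],[0,0,0.05]],[0.79,[-0.1,3.75,0],[0,0,0.05]],[0.79,[-0.1,3.75,0],[0,0,0.05]],[0.79,[-0.1,3.75,0],[0,0,0.05]]])

```text
time_s: 6.92
ee_pos: [0.5672, 0.0273, 0.0585]
eef_rot: [-3.14, 0.0, 0.66]
force: [-1.9, 5.0, 1.9]
grip_width: 0.0198
grip_force: 2.5
```

```bash
python3 - <<'E'
from h import *
st();
ctrl.camera('top');st()
ctrl.camera('top');st()
E
```

```text
t 6.92 tcp rel in tool 73.58 -0.69 yaw 0.66 theta 0.6595 F x,y,z 1.59 -5.07 1.86 M [0.765 0.631 0.056] w 0.0198 2.5007953494787216
t 6.97 tcp rel in tool 73.6 -0.47 yaw 0.6573 theta 0.6534 F x,y,z 0.65 -4.6 1.18 M [0.674 0.519 0.022] w 0.0197 2.0933550596237183
t 7.03 tcp rel in tool 73.63 -0.27 yaw 0.6606 theta 0.6545 F x,y,z 0.66 -2.24 1.42 M [0.485 0.247 0.018] w 0.0198 1.2660680338740349
```

>>> carry_out(commands=[[0.79,[-0.1,3,0],[0,0,0.04]],[0.79,[-0.1,3,0],[0,0,0.04]],[0.79,[-0.1,3,0],[0,0,0.04]],[0.79,[-0.1,3,0],[0,0,0.04]],[0.79,[-0.1,3,0],[0,0,0.04]],[0.79,[0,1.5,0],[0,0,0.02]],[0.79,[0,1.5,0],[0,0,0.02]],[0.79,[0,1.5,0],[0,0,0.02]],[0.79,[0,1.5,0],[0,0,0.02]],[0.79,[0,1.5,0],[0,0,0.02]]])

```text
time_s: 8.28
ee_pos: [0.5785, 0.0076, 0.0585]
eef_rot: [-3.141, -0.001, 0.361]
force: [-0.4, 5.6, 1.0]
grip_width: 0.0197
grip_force: 2.5
```

```bash
python3 - <<'E'
from h import *
st();c=ctrl.camera('top');cv2.imwrite('pics/e1.png',cv2.resize(c['img'][150:250,210:330],None,fx=5,fy=5,interpolation=cv2.INTER_CUBIC))
E
```

```text
t 8.28 tcp rel in tool 73.75 0.01 yaw 0.361 theta 0.3502 F x,y,z 1.64 -5.35 1.02 M [0.974 0.204 0.029] w 0.0197 2.5449516624212265
```

View pics/e1.png

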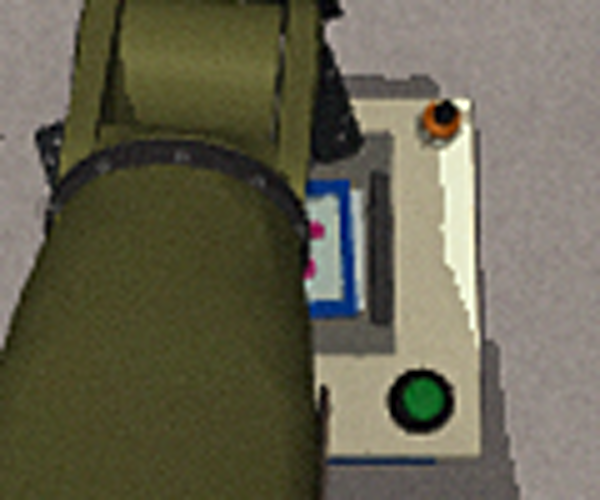

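The top view shows the slide's fence-side edge at (350,250) and the fence at (380,250), so a gap remains.

>>> carry_out(commands=[[0.79,[0,1.5,0],[0,0,0.02]],[0.79,[0,1.5,0],[0,0,0.02]],[0.79,[0,1.5,0],[0,0,0.02]],[0.79,[0,1.5,0],[0,0,0.02]],[0.79,[0,1.5,0],[0,0,0.02]],[0.79,[0,1.5,0],[0,0,0.02]],[0.79,[0,0.75,0],[0,0,0.01]],[0.79,[0,0.75,0],[0,0,0.01]]])

```text
time_s: 9.32
ee_pos: [0.5816, -0.0025, 0.0585]
eef_rot: [-3.141, -0.0, 0.221]
force: [-1.2, 4.6, 0.8]
grip_width: 0.0199
grip_force: 2.5
```

```bash
python3 - <<'E'
from h import *
st();c=ctrl.camera('top');cv2.imwrite('pics/e2.png',cv2.resize(c['img'][180:220,265:305],None,fx=10,fy=10,interpolation=cv2.INTER_CUBIC))
st()
E
```

```text
t 9.32 tcp rel in tool 73.81 0.27 yaw 0.2214 theta 0.2084 F x,y,z -0.15 -4.78 0.81 M [0.944 0.156 0.017] w 0.0199 2.5277048349380493
t 9.38 tcp rel in tool 73.8 0.31 yaw 0.2208 theta 0.2071 F x,y,z 1.8 -5.75 0.55 M [0.928 0.174 0.022] w 0.0199 2.4875255674123764
```

View pics/e2.png

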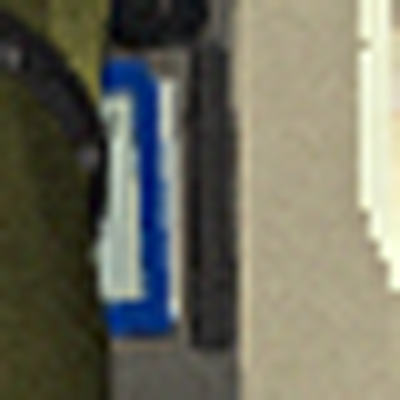

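The crop shows the slide edge at (165,210), still about 2–3 mm short of the fence at (190,210). The moment reads about 0.95 while moving against friction alone, so it makes a low-noise force gauge.

>>> carry_out(commands=[[0.79,[0,0.75,0],[0,0,0.01]],[0.79,[0,0.75,0],[0,0,0.01]],[0.79,[0,0.75,0],[0,0,0.01]],[0.79,[0,0.75,0],[0,0,0.01]]])

```text
time_s: 9.88
ee_pos: [0.5822, -0.0055, 0.0585]
eef_rot: [-3.141, -0.0, 0.181]
force: [-0.0, 5.3, 1.6]
grip_width: 0.0202
grip_force: 2.5
```

```bash
python3 -c "from h import *;st()"
```

```text
t 9.88 tcp rel in tool 73.82 0.39 yaw 0.1814 theta 0.1687 F x,y,z 0.92 -5.22 1.63 M [0.924 0.17  0.002] w 0.0202 2.517797201871872
```

>>> carry_out(commands=[[0.79,[0,0.75,0],[0,0,0.01]],[0.79,[0,0.75,0],[0,0,0.01]],[0.79,[0,0.75,0],[0,0,0.01]]])

```text
time_s: 10.25
ee_pos: [0.5826, -0.0077, 0.0585]
eef_rot: [-3.141, -0.0, 0.151]
force: [-0.4, 4.2, 1.0]
grip_width: 0.0196
grip_force: 2.5
```

>>> carry_out(commands=[[0.79,[0,0.75,0],[0,0,0.01]],[0.79,[0,0.75,0],[0,0,0.01]]])

```text
time_s: 10.5
ee_pos: [0.5828, -0.0092, 0.0585]
eef_rot: [-3.141, -0.0, 0.131]
force: [0.1, 4.3, 1.1]
grip_width: 0.0196
grip_force: 2.5
```

```bash
python3 -c "from h import *;st()"
```

```text
t 10.5 tcp rel in tool 73.84 0.46 yaw 0.1314 theta 0.1138 F x,y,z 0.63 -4.27 1.1 M [0.973 0.188 0.018] w 0.0196 2.492942735552788
```

>>> carry_out(commands=[[0.79,[0,0.75,0],[0,0,0.01]],[0.79,[0,0.75,0],[0,0,0.01]]])

```text
time_s: 10.75
ee_pos: [0.583, -0.0108, 0.0585]
eef_rot: [-3.141, -0.0, 0.111]
force: [-0.1, 6.1, 0.8]
grip_width: 0.0194
grip_force: 2.5
```

```bash
python3 -c "from h import *;st()"
```

```text
t 10.75 tcp rel in tool 73.87 0.54 yaw 0.1111 theta 0.0908 F x,y,z 0.62 -6.06 0.77 M [0.953 0.147 0.018] w 0.0194 2.494775578379631
```

>>> carry_out(commands=[[0.79,[0,0.75,0],[0,0,0.01]],[0.79,[0,0.75,0],[0,0,0.01]]])

```text
time_s: 11.0
ee_pos: [0.5831, -0.0124, 0.0585]
eef_rot: [-3.142, -0.0, 0.09]
force: [0.3, 4.2, 2.2]
grip_width: 0.0195
grip_force: 2.5
```

```bash
python3 - <<'E'
from h import *
st();c=ctrl.camera('top');cv2.imwrite('pics/e3.png',cv2.resize(c['img'][180:220,265:305],None,fx=10,fy=10,interpolation=cv2.INTER_CUBIC))
st()
E
```

```text
t 11.0 tcp rel in tool 73.88 0.71 yaw 0.0905 theta 0.0689 F x,y,z 0.64 -4.19 2.24 M [ 0.911  0.143 -0.003] w 0.0195 2.494044452905655
t 11.05 tcp rel in tool 73.9 0.78 yaw 0.0899 theta 0.0678 F x,y,z 0.51 -5.31 2.14 M [0.972 0.15  0.005] w 0.0196 2.4591131508350372
```

View pics/e3.png

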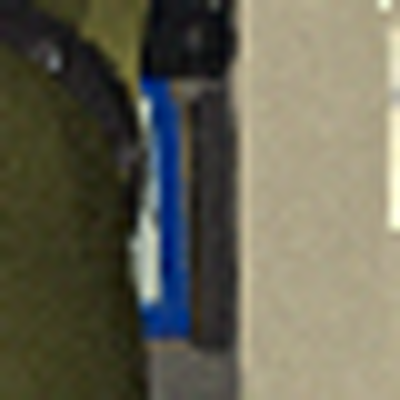

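The crop now shows the slide's edge at (185,220), nearly on the fence at (190,220).

>>> carry_out(commands=[[0.79,[0,0.75,0],[0,0,0.01]],[0.79,[0,0.75,0],[0,0,0.01]]])

```text
time_s: 11.3
ee_pos: [0.5833, -0.014, 0.0585]
eef_rot: [-3.142, -0.0, 0.07]
force: [-1.0, 5.7, 2.2]
grip_width: 0.0198
grip_force: 2.5
```

```bash
python3 -c "from h import *;st()"
```

```text
t 11.3 tcp rel in tool 73.9 0.77 yaw 0.0705 theta 0.0497 F x,y,z -0.63 -5.76 2.23 M [ 0.947  0.142 -0.013] w 0.0198 2.489536553621292
```

>>> carry_out(commands=[[0.79,[0,0.75,0],[0,0,0.01]],[0.79,[0,0.75,0],[0,0,0.01]]])

```text
time_s: 11.55
ee_pos: [0.5834, -0.0155, 0.0585]
eef_rot: [3.142, -0.0, 0.05]
force: [-0.1, 5.8, 2.8]
grip_width: 0.02
grip_force: 2.5
```

```bash
python3 -c "from h import *;st()"
```

```text
t 11.55 tcp rel in tool 73.92 0.82 yaw 0.0503 theta 0.0304 F x,y,z 0.21 -5.83 2.84 M [0.986 0.144 0.077] w 0.02 2.4837718158960342
```

>>> carry_out(commands=[[0.79,[0,0.75,0],[0,0,0.01]],[0.79,[0,0.75,0],[0,0,0.01]]])

```text
time_s: 11.8
ee_pos: [0.5834, -0.017, 0.0585]
eef_rot: [3.142, -0.0, 0.03]
force: [0.3, 4.8, 3.4]
grip_width: 0.0199
grip_force: 2.5
```

```bash
python3 -c "from h import *;st()"
```

```text
t 11.8 tcp rel in tool 73.92 0.87 yaw 0.0301 theta 0.0087 F x,y,z 0.4 -4.77 3.43 M [0.918 0.176 0.028] w 0.0199 2.48700812458992
```

>>> carry_out(commands=[[0.79,[0,0.75,0],[0,0,0.01]],[0.79,[0,0.75,0],[0,0,0.01]]])

```text
time_s: 12.05
ee_pos: [0.5834, -0.0185, 0.0585]
eef_rot: [3.142, -0.0, 0.01]
force: [0.5, 5.0, 3.0]
grip_width: 0.0196
grip_force: 2.5
```

```bash
python3 -c "from h import *;st()"
```

```text
t 12.05 tcp rel in tool 73.93 0.87 yaw 0.0102 theta -0.0127 F x,y,z 0.56 -5.04 3.05 M [ 0.89   0.157 -0.057] w 0.0196 2.474716901779175
```

>>> carry_out(commands=[[0.79,[0,0.75,0],[0,0,0.01]],[0.79,[0,0.75,0],[0,0,0.01]]])

```text
time_s: 12.3
ee_pos: [0.5834, -0.02, 0.0585]
eef_rot: [3.142, -0.0, -0.01]
force: [-0.6, 5.4, 3.7]
grip_width: 0.0199
grip_force: 2.6
```

```bash
python3 -c "from h import *;st()"
```

```text
t 12.3 tcp rel in tool 73.94 0.92 yaw -0.0098 theta -0.0313 F x,y,z -0.69 -5.37 3.73 M [ 0.959  0.242 -0.013] w 0.0199 2.5624508410692215
```

>>> carry_out(commands=[[0.79,[0,0.75,0],[0,0,0.01]]])

```text
time_s: 12.42
ee_pos: [0.5834, -0.0207, 0.0585]
eef_rot: [-3.141, 0.0, -0.02]
force: [0.3, 6.0, 3.0]
grip_width: 0.0198
grip_force: 2.9
```

```bash
python3 -c "from h import *;st()"
```

```text
t 12.43 tcp rel in tool 73.92 0.87 yaw -0.0199 theta -0.0415 F x,y,z 0.17 -6.0 3.05 M [1.138 0.227 0.027] w 0.0198 2.9213183373212814
```

>>> carry_out(commands=[[0.79,[0,0.75,0],[0,0,0.01]]])

```text
time_s: 12.55
ee_pos: [0.5834, -0.0214, 0.0585]
eef_rot: [-3.141, 0.0, -0.03]
force: [-0.2, 5.9, 3.4]
grip_width: 0.0192
grip_force: 3.3
```

```bash
python3 -c "from h import *;st()"
```

```text
t 12.55 tcp rel in tool 73.93 0.79 yaw -0.0298 theta -0.0544 F x,y,z -0.39 -5.86 3.39 M [1.237 0.269 0.035] w 0.0192 3.271537274122238
```

>>> carry_out(commands=[[0.79,[0,0.75,0],[0,0,0.01]]])

```text
time_s: 12.68
ee_pos: [0.5833, -0.022, 0.0584]
eef_rot: [-3.141, 0.0, -0.04]
force: [-0.9, 7.6, 3.7]
grip_width: 0.0203
grip_force: 3.6
```

```bash
python3 -c "
from h import *
st();ctrl.camera('top');st()"
```

```text
t 12.68 tcp rel in tool 73.91 0.69 yaw -0.0398 theta -0.0558 F x,y,z -1.19 -7.55 3.7 M [1.44  0.276 0.07 ] w 0.0203 3.6225570738315582
t 12.72 tcp rel in tool 73.91 0.71 yaw -0.0404 theta -0.0614 F x,y,z -0.75 -6.78 3.04 M [ 1.281  0.233 -0.009] w 0.0196 3.3898580074310303
```

>>> carry_out(commands=[[0.79,[0,0.8,0],[0,0,0.01]]])

```text
time_s: 12.85
ee_pos: [0.5833, -0.0227, 0.0585]
eef_rot: [-3.141, 0.0, -0.05]
force: [-1.1, 8.3, 4.3]
grip_width: 0.0201
grip_force: 4.0
```

```bash
python3 -c "
from h import *
st()"
```

```text
t 12.85 tcp rel in tool 73.92 0.63 yaw -0.0496 theta -0.0664 F x,y,z -1.52 -8.2 4.3 M [1.535 0.203 0.006] w 0.0201 3.9934395253658295
```

The nose force is about 5.7 N by grip, moment and wrist force. I back the pads off, open them and lift.

>>> carry_out(commands=[[0.79,[0,-1.5,0],[0,0,0]],[0.79,[0,-1.5,0],[0,0,0]],[0.7,[0,0,0],[0,0,0]],[0.7,[0,0,0],[0,0,0]]])

```text
time_s: 13.35
ee_pos: [0.5834, -0.0202, 0.0583]
eef_rot: [3.141, 0.0, -0.049]
force: [-0.8, 0.1, -0.1]
grip_width: 0.0286
grip_force: 0.0
```

```bash
python3 -c "
from h import *
st()"
```

```text
t 13.35 tcp rel in tool 73.92 -1.84 yaw -0.0493 theta 0.0248 F x,y,z -0.76 -0.09 -0.13 M [ 0.002  0.169 -0.038] w 0.0286 0.0
```

>>> carry_out(commands=[[0.7,[0,0,-12],[0,0,0]],[0.7,[0,0,-25],[0,0,0]],[0.7,[0,0,-25],[0,0,0]],[1,[0,0,-10],[0,0,0]],[1,[-24.5,25.3,0],[0,0,0]],[1,[-24.5,25.3,0],[0,0,0]],[1,[-24.5,25.3,0],[0,0,0]],[1,[-24.5,25.3,0],[0,0,0]],[1,[-24.5,25.3,0],[0,0,0]],[1,[0,0,0],[0,0,0]]])

```text
time_s: 14.6
ee_pos: [0.4538, -0.1414, 0.1305]
eef_rot: [3.142, 0.0, -0.052]
force: [0.0, 0.4, -0.6]
grip_width: 0.0004
grip_force: 0.0
```

```bash
python3 - <<'E'
from h import *
st();T=ctrl.camera('top');S=ctrl.camera('scene')
for t in('clip_knob','slide','capture_top'):
    for n in('top','scene'):
        for r in ctrl.place_of(t,n)[:1]: print(n,t,np.round(r['at'],4),r['score'])
a=cv2.resize(T['img'][160:250,220:320],(500,450),interpolation=cv2.INTER_CUBIC);b=cv2.resize(S['img'][140:230,190:300],(0,0),fx=4,fy=5)[:450]
b=cv2.resize(S['img'][160:240,195:295],(300,240),interpolation=cv2.INTER_CUBIC)
v=np.zeros((450,800,3),np.uint8);v[:,:500]=a;v[:240,500:]=b
cv2.imwrite('pics/f1.png',v)
E
```

```text
t 14.6 tcp rel in tool -49.25 125.7 yaw -0.0515 theta -2.0195 F x,y,z 0.0 -0.38 -0.62 M [0.079 0.085 0.02 ] w 0.0004 0.0
top clip_knob [ 0.5876 -0.0186  0.0827] 0.46
scene clip_knob [ 0.5844 -0.023   0.0824] 0.59
top slide [ 0.5517 -0.0796  0.0357] 0.82
scene slide [5.908e-01 1.845e-01 5.000e-04] 0.77
scene capture_top [ 0.4538 -0.1386  0.0545] 0.38
```

View pics/f1.png

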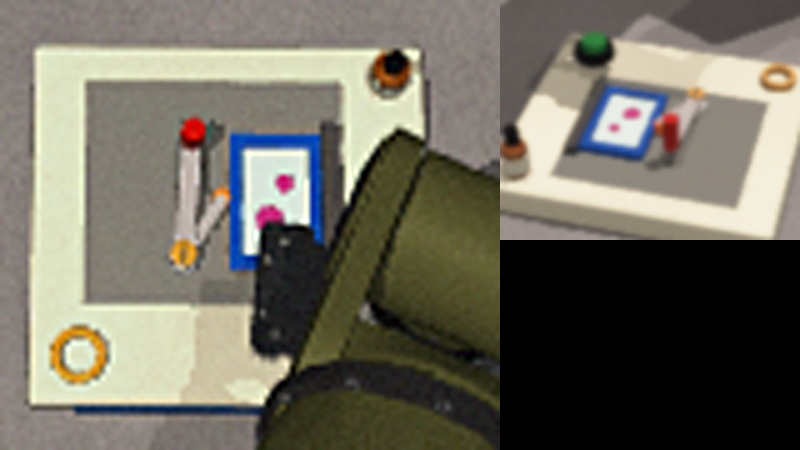

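The slide sits flush on the fence at (320,190), with the nose bearing on its edge at (225,195) and the clip free of the robot. Now I press the button.

>>> carry_out(commands=[[1,[0.5,0,30],[0,0,0]],[1,[0.5,-0.5,30],[0,0,0]],[1,[0,0,14],[0,0,0]],[1,[0,0,5],[0,0,0]],[1,[0,0,3],[0,0,0]],[1,[0,0,2],[0,0,0]]])

```text
time_s: 15.75
ee_pos: [0.4562, -0.14, 0.0471]
eef_rot: [3.141, -0.001, -0.049]
force: [-2.0, 2.0, 4.5]
grip_width: 0.0004
grip_force: 2.2
```

>>> carry_out(commands=[[1,[0,0,1.5],[0,0,0]],[1,[0,0,1.5],[0,0,0]]])

```text
time_s: 16.0
ee_pos: [0.4566, -0.1401, 0.0455]
eef_rot: [3.141, -0.002, -0.049]
force: [-15.1, 5.8, 41.8]
grip_width: 0.0007
grip_force: 20.6
```

>>> carry_out(commands=[[1,[0,0,-2],[0,0,0]],[1,[0,0,0],[0,0,0]]])

```text
time_s: 16.25
ee_pos: [0.4563, -0.14, 0.0463]
eef_rot: [3.141, -0.001, -0.049]
force: [-2.0, 1.9, 6.8]
grip_width: 0.0004
grip_force: 3.5
```

>>> carry_out(commands=[[1,[0,0,-1],[0,0,0]],[1,[0,0,0],[0,0,0]]])

```text
time_s: 16.5
ee_pos: [0.4563, -0.14, 0.0469]
eef_rot: [3.141, -0.001, -0.049]
force: [-1.1, 0.7, 4.1]
grip_width: 0.0003
grip_force: 2.2
```

>>> carry_out(commands=[[1,[0,0,-1],[0,0,0]],[1,[0,0,0],[0,0,0]]])

```text
time_s: 16.75
ee_pos: [0.4562, -0.14, 0.0476]
eef_rot: [3.141, -0.001, -0.049]
force: [1.4, 1.2, 4.5]
grip_width: 0.0001
grip_force: 2.0
```

>>> carry_out(commands=[[1,[0,0,-2],[0,0,0]],[1,[0,0,0],[0,0,0]]])

```text
time_s: 17.0
ee_pos: [0.4561, -0.14, 0.0496]
eef_rot: [3.141, -0.001, -0.049]
force: [2.3, 0.2, 2.9]
grip_width: 0.0007
grip_force: 1.4
```

The force profile fits the button: contact near z = 52 mm, about 5 N at 46 mm, then a hard stop. So it was fully down. I lift and return to the knob.

>>> carry_out(commands=[[1,[0,0,-15],[0,0,0]],[1,[0,0,-35],[0,0,0]],[1,[0,0,-32],[0,0,0]],[0.7,[24.3,-25.2,0],[0,0,0]],[0.7,[24.3,-25.2,0],[0,0,0]],[0.7,[24.3,-25.2,0],[0,0,0]],[0.7,[24.3,-25.2,0],[0,0,0]],[0.7,[24.3,-25.2,0],[0,0,0]],[0.7,[0,0,0],[0,0,0]]])

```text
time_s: 18.12
ee_pos: [0.584, -0.0188, 0.1317]
eef_rot: [3.141, 0.001, -0.047]
force: [-1.0, -0.1, -0.2]
grip_width: 0.0284
grip_force: 0.0
```

```bash
python3 -c "
from h import *
st();o=ctrl.get_obs();print(o['ee_pos'])"
```

```text
t 18.12 tcp rel in tool 74.47 -3.16 yaw -0.0473 theta 0.0417 F x,y,z -1.05 0.1 -0.16 M [ 0.016  0.199 -0.027] w 0.0284 0.0
[ 0.58403994 -0.01876663  0.13165116]
```

>>> carry_out(commands=[[0.7,[0,1.5,25],[0,0,0]],[0.7,[0,0,20],[0,0,0]],[0.7,[0,0,10],[0,0,0]],[0.7,[0,0,10],[0,0,0]],[0.7,[0,0,8],[0,0,0]],[0.7,[0,0,0],[0,0,0]]])

```text
time_s: 18.88
ee_pos: [0.5832, -0.0216, 0.0581]
eef_rot: [3.142, 0.001, -0.049]
force: [0.7, -0.0, -0.4]
grip_width: 0.0279
grip_force: 0.0
```

>>> carry_out(commands=[[0.75,[0,0,0],[0,0,0]],[0.75,[0,-2,0],[0,0,0]],[0.75,[0,-2,0],[0,0,-0.02]],[0.75,[0,-2,0],[0,0,-0.03]],[0.75,[0,-2,0],[0,0,-0.03]],[0.75,[-0.1,-3,0],[0,0,-0.04]],[0.75,[-0.1,-3,0],[0,0,-0.04]]])

```text
time_s: 19.75
ee_pos: [0.583, -0.0078, 0.0585]
eef_rot: [3.141, 0.0, 0.113]
force: [-3.5, -4.2, 1.9]
grip_width: 0.0234
grip_force: 2.3
```

```bash
python3 -c "
from h import *
st()"
```

```text
t 19.75 tcp rel in tool 74.25 -2.21 yaw 0.1134 theta 0.1569 F x,y,z -3.9 3.76 1.9 M [-0.958  0.582 -0.008] w 0.0234 2.25854828953743
```

>>> carry_out(commands=[[0.75,[-0.7,-7.5,0],[0,0,-0.1]],[0.75,[-0.7,-7.5,0],[0,0,-0.1]],[0.75,[-0.7,-7.5,0],[0,0,-0.1]],[0.75,[-0.7,-7.5,0],[0,0,-0.1]],[0.75,[-0.7,-7.5,0],[0,0,-0.1]],[0.75,[-0.7,-7.5,0],[0,0,-0.1]],[0.75,[-0.7,-7.5,0],[0,0,-0.1]],[0.75,[-0.7,-7.5,0],[0,0,-0.1]],[0.75,[-0.7,-7.5,0],[0,0,-0.1]],[0.75,[-0.7,-7.5,0],[0,0,-0.1]]])

```text
time_s: 21.0
ee_pos: [0.5395, 0.0496, 0.0586]
eef_rot: [3.14, -0.0, 1.116]
force: [3.5, -5.7, -0.8]
grip_width: 0.0236
grip_force: 2.3
```

```bash
python3 -c "
from h import *
st()"
```

```text
t 21.0 tcp rel in tool 74.29 -3.01 yaw 1.1155 theta 1.1713 F x,y,z -3.63 5.63 -0.76 M [-1.003 -0.401 -0.027] w 0.0236 2.3453615605831146
```

>>> carry_out(commands=[[0.75,[-0.7,-7.5,0],[0,0,-0.1]],[0.75,[-0.7,-7.5,0],[0,0,-0.1]],[0.75,[-0.7,-7.5,0],[0,0,-0.1]],[0.75,[0,4.5,0],[0,0,0]],[0.7,[0,0,0],[0,0,0]],[0.7,[0,0,-12],[0,0,0]],[0.7,[0,0,-25],[0,0,0]],[0.7,[0,0,-35],[0,0,0]],[0.7,[0,0,-40],[0,0,0]]])

```text
time_s: 22.12
ee_pos: [0.5218, 0.0551, 0.1721]
eef_rot: [-3.141, -0.0, 1.41]
force: [-0.0, -0.1, 0.5]
grip_width: 0.0282
grip_force: 0.0
```

>>> carry_out(commands=[[0.7,[50,0,-20],[0,0,0]],[0.7,[50,0,-10],[0,0,0]],[0.7,[50,0,0],[0,0,0]],[0.7,[50,0,0],[0,0,0]],[0.7,[30,0,0],[0,0,0]],[0.7,[0,0,0],[0,0,0]]])

```text
time_s: 22.88
ee_pos: [0.5582, 0.2836, 0.2007]
eef_rot: [-3.141, -0.0, 1.413]
force: [-0.3, -0.1, 0.4]
grip_width: 0.0285
grip_force: 0.0
```

```bash
python3 - <<'E'
from h import *
st();T=ctrl.camera('top');S=ctrl.camera('scene')
for t in('clip_knob','clip_pivot','slide','capture_top','oil_bottle','spacer_ring'):
    for n in('top','scene'):
        for r in ctrl.place_of(t,n)[:1]: print(n,t,np.round(r['at'],4),r['score'])
v=np.zeros((450,800,3),np.uint8);v[:,:500]=cv2.resize(T['img'][160:250,220:320],(500,450),interpolation=cv2.INTER_CUBIC)
v[:240,500:]=cv2.resize(S['img'][160:240,195:295],(300,240),interpolation=cv2.INTER_CUBIC)
cv2.imwrite('pics/g1.png',v)
E
```

```text
t 22.88 tcp rel in tool 305.95 0.56 yaw 1.4126 theta 1.3903 F x,y,z -0.16 -0.31 0.44 M [-0.065  0.067  0.055] w 0.0285 0.0
top clip_knob [0.5214 0.0561 0.0812] 0.47
scene clip_knob [0.5206 0.056  0.0811] 0.62
top clip_pivot [ 0.5113 -0.0209  0.0602] 0.6
scene clip_pivot [ 0.5076 -0.0194  0.054 ] 0.66
top slide [ 0.7558 -0.0422  0.0031] 0.95
scene slide [ 0.7539 -0.0361 -0.003 ] 0.95
top capture_top [0.5365 0.0128 0.0359] 0.56
scene capture_top [ 0.4571 -0.1404  0.0543] 0.49
top oil_bottle [ 0.6371 -0.1501  0.0306] 0.38
scene oil_bottle [ 0.6366 -0.1459  0.0354] 0.51
top spacer_ring [0.4481 0.0446 0.0321] 0.4
scene spacer_ring [0.4469 0.044  0.0278] 0.5
```

View pics/g1.png

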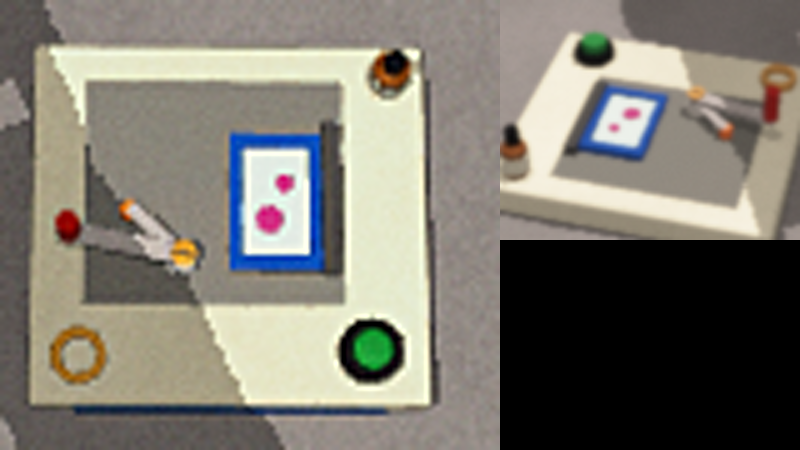

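The slide lies flush on the fence at (320,200). The clip is open at about 1.37 rad (78°), the button is up again, and the bottle and ring haven't moved.

```bash
python3 -c "
from station import ctrl
print(ctrl.hand_in())"
```

```text
the job is handed in; nothing more can be done
None
```

I finished the job and handed it in: the clip held the slide home at about 5.7 N by feel, the button was pressed to its stop (briefly 42 N at the fingertips, more than needed), and the clip is now swung about 78° clear with the slide still flush on the fence.

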